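Wind a lab hand press down onto its die

TASK

Fit the loose crank right down onto the square shaft end on top of the hand press, then wind it clockwise (seen from above) until the orange pad clamps the steel die firmly, without overtightening it. Leave the crank fitted, let go of it, and do not disturb the die, the jars or the sieve.

Things in the scene. Friction and masses are not known exactly. Their poses are not given: they have to be found in the camera images.
- press_base (a point): Hand press, bolted down: grey base plate 150 x 190 x 20 mm, steel columns 136 mm apart along y, a blue bridge 42 x 172 mm with its top 207 mm above the bench, and a steel spindle standing up from the bridge's middle. This point is the centre of the base's underside. Starts turned by up to 20 degrees.
- shaft_foot (a point): Foot of the brass square shaft end on the spindle: on the axis, on the top face of its round steel collar (32 mm across), 222 mm above the bench. It does not turn with the spindle: its yaw is the press's, NOT the square's. The spindle is stiff (0.60 N m of drag): a light press and twist on the tip does not turn it, and it stays where it is left.
- shaft_tip (a point): Top of the square shaft end, on the axis: 24 mm tall, 14 mm wide, its top 6 mm tapering to a 7 mm square. Yaw is the press's, NOT the square's. The square may stand at any angle, which is not measured: see it, or feel for it, pressing the crank lightly on the tip and turning it a little at a time (within 90 degrees) until it drops.
- crank_hub (a point): Removable crank, about 300 g, at first flat on the bench. Centre of its dark steel hub, a block 28 x 28 mm and 44 mm tall, half-way up (22 mm over its underside). x points along the arm to the knob, z up; hub sides are parallel to x and y: pinch it across y. The arm is an aluminium bar 18 mm wide, 10 mm thick, level with the hub's underside.
- crank_socket (a point): Mouth of the crank's socket, in the middle of the hub's underside; axes as crank_hub. The socket is 15.6 mm square, 26 mm deep, its sides parallel to the hub's; it fits the shaft in any of four angles, with a few degrees of play. Fully home, the hub's underside sits on the spindle's collar and this point lies at shaft_foot.
- knob_centre (a point): Centre of the crank's red upright knob, 22 mm across, 40 mm tall, 75 mm from the hub's axis and 32 mm above the crank's underside. It spins freely about its own axis, so a gripper can hold it and go round without turning. Running free, the crank takes about 8 N at the knob along the circle.
- pad: Orange pad, 52 mm across; origin at the centre of its underside. It sinks 20 mm per clockwise turn; 1.3 to 2.3 turns are needed. A stiff spring (50 N/mm) backs it: once on the die it stands still and the clamp force grows 160 N per radian, felt at the knob as 6.8 N more per radian. Firm is about 100 N (4 N more pull than running free); under 50 N is loose, over 150 N too tight.
- die: Steel die on the press's base under the pad, 900 g: 68 mm across and 30 mm tall, with a dark 44 mm plunger rising to 50 mm; origin at the centre of its underside. To be clamped where it stands.
- jar_yellow_centre (a point): Bystander: cream jar with a yellow cap, 62 mm across, 105 mm tall; centre, half-way up.
- jar_white_centre (a point): Bystander: cream jar with a white cap, 68 mm across, 120 mm tall; centre, half-way up.
- sieve_centre (a point): Bystander: round steel sieve, 154 mm across, 45 mm tall; centre, half-way up.
There are look-alikes about, which are no part of the job. Of the things like the part that bears press_base, leave any that is brown; of the rest the larger one is meant.

How it is judged (in metres and radians):
On the way, in this order (a step that is already met when the one before it is completed fails the run):
1. the crank sits fully home on the square shaft, the pad not yet on the die (horizontal distance between crank_socket and shaft_foot below 0.003 m and z of crank_socket in the frame of shaft_foot below 0.004 m and angle between crank_hub's own z axis and vertical below 0.15 rad and contact force between pad and die below 1 N), for 0.1 s.
2. the pad clamps the die with at least 50 N (contact force between pad and die above 50 N), for 0.1 s.
At the end, for the whole second after the job is handed in: The pad presses on the die with 50 to 150 N, and the crank, let go, still sits on the square shaft: socket mouth within 4 mm of the shaft's axis and 5 mm of the collar, tilted less than 0.15 rad (contact force between pad and die between 50 and 150 N and horizontal distance between crank_socket and shaft_foot below 0.004 m and z of crank_socket in the frame of shaft_foot below 0.005 m and angle between crank_hub's own z axis and vertical below 0.15 rad and linear speed of die below 0.01 m/s); the robot touches nothing.
It fails at once if the die is spoiled: the pad presses on it with more than 190 N (contact force between pad and die above 190 N).
It fails at once if the die is shifted by more than 10 mm (distance of die from where it was at the start of the episode above 0.01 m).
It fails at once if a jar or the sieve is moved by more than 20 mm (distance of any of jar_yellow_centre, jar_white_centre, sieve_centre from where it was at the start of the episode above 0.02 m).
It also fails if it takes over 72 s, if anything falls off the work surface, if the arm or the gripper's body presses on something with over 40 N, if the wrist force passes 120 N, or if a joint passes its speed limit or range.

ROBOT

A 6-joint arm with a two-finger parallel gripper is mounted at the origin on the work surface. World frame = base frame: x ahead of the robot, y to its left, z up, the work surface at z = 0. Lengths are in mm, angles in degrees, forces in N, time in s.
With the tool pointing down it reaches from about 325 to 775 mm from the base axis. Payload 9.3 kg.
Tool frame: the origin (TCP) lies midway between the tips of the shut fingers; the grasp point (between the pads) lies 19 mm behind it; z points along the fingers, y is the direction in which the jaws open and shut (so a half turn about z gives the same grasp; the last joint's range is limited). The gripper opens to 85 mm and grips with 20 to 120 N. Pads are 22 mm wide; open, the fingers measure 114 mm over their backs; the gripper's body (76 mm by 85 mm) begins 54 mm behind the grasp point. The pads swing forward as they close: fully open they stand 13 mm farther back than shut.
Start: joints at [55.543, 14.817, 1.232, 76.415, 0, 81.257], TCP at [238.637, 495.529, 231.279] pointing down, gripper open.
Joint ranges: [-174.27, 174.27], [-52.1, 104.24], [-59.71, 78.15], [-110.17, 111.67], [-87.03, 83.33], [-180, 180]. Speed limits (degrees/s): [127.2, 127.2, 159.86, 180, 180, 180].

INTERFACE

Orientations are given as a 3x3 rotation matrix whose columns are the frame's x, y, z axes.
In Python, from rig import * gives the robot as it stands.
- The arm moves only by the tool arm_command, never from a script. Its argument "steps" is one flat list of numbers, 5 for each row, row after row: the opening, from 0 (shut) to 1 (fully open), then the shift along the world's x, y, z normalised to -1 to 1, where 1 is 3 cm, then the turn about the world's z normalised to -1 to 1, where 1 is 45 degrees. In form: [gripper, x, y, z, roll, gripper, x, y, z, roll, ...]. A call has 1 to 10 rows; each row shifts and turns the commanded pose from where the row before left it; what a row does not reach is not made up. A row lasts 1/10 s, in which the tool goes at most 50 mm and 8.59 degrees, less where a joint would pass 70% of its speed; a pose out of reach is approached as far as the arm can. A call with a number of a shift or a turn outside -1 to 1 is refused whole. A call with a gripper value outside its range is refused whole. The fingers move at their own pace and stop on an object; the grip force is fixed at half the most. Time passes only in rows, so rows that do not move let the fingers close. It gives the time, the measured TCP pose, the force and the opening at its end, in the units of the state.
- get_state(): the state, without advancing time (a new reading comes with each control period).
- camera(name): name is "side" or "top"; returns the picture (480x640x3 uint8, blue, green, red); there is no depth.
- camera_model(name): a dict with "K" (3x3 intrinsics, pixels), "rvec" (rotation vector, rad) and "tvec" (3), from world to camera coordinates, as OpenCV has them. Camera axes: x right, y down, z forward; pixel columns grow to the right and rows downward; lengths in mm; the calibration is good to about 2 mm. A picture is of the moment at which its call begins. camera_model takes no time and is no camera call.
- finish_job(): hands the job in, once; it reports no verdict.
The state is a dict: "time_s": time; "joint_positions": joint angles; "qd": joint speeds; "joint_efforts": joint torques, N m; "tool_pos": TCP position; "tcp_rot": TCP orientation; "force": force on the tool from outside, world axes, zero at the start; "ft_torque": the same for the moment, N m; "grip_width": opening from 0.0 (shut) to 1.0 (fully open).
Only numpy, scipy, OpenCV 4.12 (cv2) and the standard library are available. Lean on these libraries where they do the work, as an engineer would, in place of code of your own. Each camera call takes 0.05 s, during which the arm holds its last target.

## Working session

There is one attempt and no reset: what is moved stays moved. The work goes in short steps, Python scripts to look and compute and a tool call to move; the robot and the scene stay as the last step left them, time stands still between calls to the robot, and variables do not carry over. Pictures are saved under pics/ and viewed, and the job is handed in when it is done.

Besides the shell and the picture viewer there is one more tool, called after "Request:" in YAML: its name, and indented under it one key for each argument. arm_command: Moves the arm, as the interface text tells. Its arguments: {"type":"object","properties":{"steps":{"type":"array","items":{"type":"number"}}},"required":["steps"]}

```bash
ls; mkdir -p pics
python3 - <<'E'
from rig import *
import cv2
for n in ("side","top"):
    cv2.imwrite(f"pics/{n}0.png",camera(n)); print(camera_model(n))
s=get_state(); print(s)
E
```

```text
pics
{'K': array([[480.72143948,   0.        , 325.38289518],
       [  0.        , 480.72143948, 247.02516702],
       [  0.        ,   0.        ,   1.        ]]), 'rvec': array([ 2.17264327, -0.44693694,  0.21167806]), 'tvec': array([-480.39879941,  268.84012548,  851.77409367])}
{'K': array([[480.48764457,   0.        , 328.14873079],
       [  0.        , 480.48764457, 241.68175458],
       [  0.        ,   0.        ,   1.        ]]), 'rvec': array([ 2.10387094, -2.15359046,  0.15671888]), 'tvec': array([  5.84740117, 532.11255065, 991.19999709])}
{'time_s': 0.1, 'joint_positions': array([5.55429521e+01, 1.48489601e+01, 1.19508038e+00, 7.64157978e+01,
       1.05544500e-03, 8.12579819e+01]), 'qd': array([ 0.06467008, -0.10970967,  0.10186007, -0.03573167,  0.01198303,
       -0.02637923]), 'joint_efforts': array([ 4.80916191e-03, -5.56693983e+01,  3.45070660e+01,  1.16650894e-02,
       -1.31008655e-04, -5.26135040e-06]), 'tool_pos': array([238.49224998, 495.33432278, 230.71980742]), 'tcp_rot': array([[-9.00963157e-01,  4.33895029e-01, -7.03245259e-04],
       [ 4.33895551e-01,  9.00962633e-01, -9.92315178e-04],
       [ 2.03037077e-04, -1.19917440e-03, -9.99999260e-01]]), 'force': array([-1.1144246, -0.5647055, -0.2081773]), 'ft_torque': array([0.01880719, 0.01545768, 0.03400664]), 'grip_width': 0.9982479405560156}
```

View pics/side0.png

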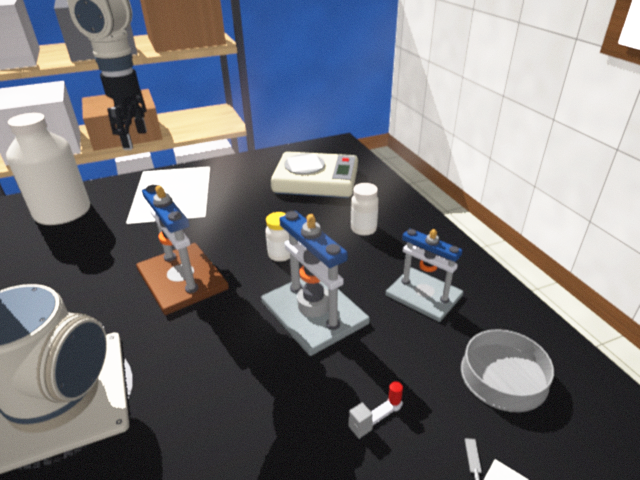

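View pics/top0.png

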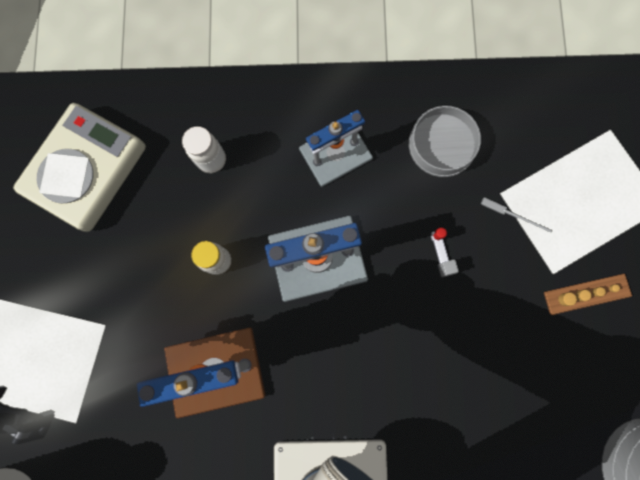

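Three candidates match the press. The brown one is at side (180,275) / top (215,370), the large grey one at side (315,310) / top (318,258), and the small grey one at side (425,290) / top (335,150). The brown one is ruled out, so the larger grey press is meant. I'll confirm that in enlarged crops.

Run:
```python
import cv2,numpy as np
t=cv2.imread("pics/top0.png"); s=cv2.imread("pics/side0.png")
def c(im,x,y,w,h,k): return cv2.resize(im[y:y+h,x:x+w],None,fx=k,fy=k,interpolation=cv2.INTER_CUBIC)
a=c(t,255,205,120,100,6.6/1.98*1.0)
a=c(t,255,205,120,90,3.3); b=c(t,400,215,120,90,3.3); d=c(s,250,200,120,90,3.3); e=c(s,320,360,120,90,3.3)
cv2.imwrite("pics/crop0.png",np.vstack([np.hstack([a,b]),np.hstack([d,e])]))
```

```text
(no output)
```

View pics/crop0.png

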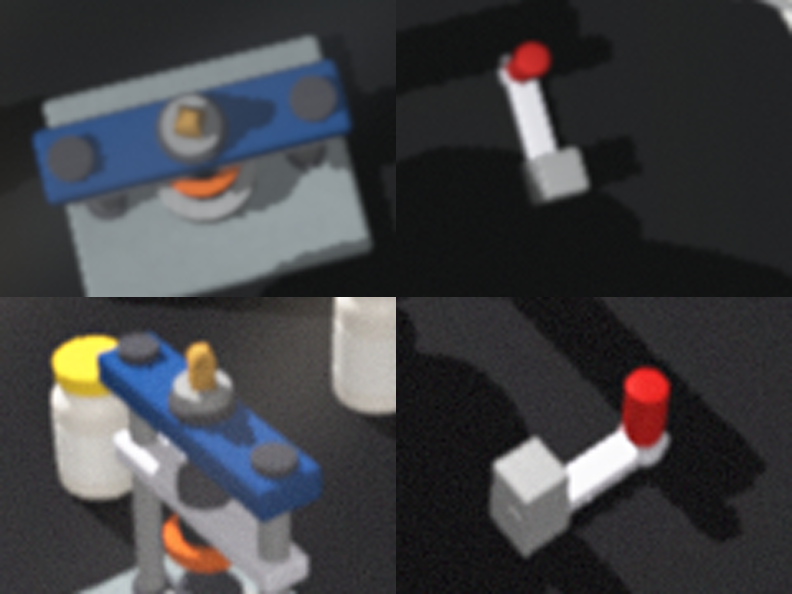

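The large grey press is confirmed. Top centre is near (312,243), with the brass square on its collar. The crank has its hub at top (444,268) and its red knob at (440,233). Next I measure them.

```bash
cat > h.py <<'E'
import cv2,numpy as np
from rig import *
def ray(n,uv):
    m=camera_model(n);R=cv2.Rodrigues(m["rvec"])[0];t=np.array(m["tvec"])
    d=R.T@np.linalg.inv(m["K"])@np.array([uv[0],uv[1],1.]);c=-R.T@t
    return c,d
def onz(n,uv,z):
    c,d=ray(n,uv);return (c+d*(z-c[2])/d[2]).round(1)
def proj(n,P):
    m=camera_model(n);return cv2.projectPoints(np.array(P,float).reshape(-1,1,3),m["rvec"],np.array(m["tvec"],float),m["K"],None)[0].reshape(-1,2).round(1)
def blobs(mask,amin=8):
    cs,_=cv2.findContours(mask.astype(np.uint8),cv2.RETR_EXTERNAL,cv2.CHAIN_APPROX_NONE)
    out=[]
    for c in cs:
        if cv2.contourArea(c)>=amin:
            m=cv2.moments(c);out.append((round(m['m10']/m['m00'],1),round(m['m01']/m['m00'],1),cv2.contourArea(c),cv2.minAreaRect(c)))
    return sorted(out,key=lambda o:-o[2])
E
python3 - <<'E'
from h import *
for n,roi in (("top",(400,215,120,90)),("side",(320,360,120,90))):
    im=cv2.imread(f"pics/{n}0.png");x,y,w,h=roi
    M=np.zeros(im.shape[:2],bool);M[y:y+h,x:x+w]=1
    hs=cv2.cvtColor(im,cv2.COLOR_BGR2HSV);H,S,V=[hs[...,i].astype(int) for i in range(3)]
    red=M&(S>140)&(V>90)&((H<8)|(H>172))
    print(n,"red",blobs(red)[:2]); 
    br=M&(V>90)&(S<60); print("grey",blobs(br)[:2]); 
    hub=M&(V>90)&(V<205)&(S<60); print('hub',blobs(cv2.morphologyEx(hub.astype(np.uint8),cv2.MORPH_OPEN,np.ones((4,4))))[:2])
for n,roi in (("top",(255,205,120,100)),("side",(250,200,120,90))):
    im=cv2.imread(f"pics/{n}0.png");x,y,w,h=roi
    M=np.zeros(im.shape[:2],bool);M[y:y+h,x:x+w]=1
    hs=cv2.cvtColor(im,cv2.COLOR_BGR2HSV);H,S,V=[hs[...,i].astype(int) for i in range(3)]
    blue=M&(H>100)&(H<130)&(S>120)&(V>50); print(n,"blue",blobs(blue)[:1])
    brass=M&(H>10)&(H<25)&(S>90)&(V>70); print("brass",blobs(brass,4)[:3])
    dark=M&(S<70); print('grey',[b[:3] for b in blobs(dark)[:8]])
im=cv2.imread("pics/top0.png");a=im[228:258,297:330];b=im[250:282,425:465]
cv2.imwrite("pics/c1.png",np.hstack([cv2.resize(a,(396,360),interpolation=cv2.INTER_NEAREST),cv2.resize(b,(400,360)[::1],interpolation=cv2.INTER_NEAREST)]))
im=cv2.imread("pics/side0.png");a=im[205:245,290:330];cv2.imwrite("pics/c2.png",cv2.resize(a,(480,480),interpolation=cv2.INTER_NEAREST))
E
```

```text
top red [(440.0, 233.1, 92.0, ((440.0, 233.0), (10.0, 12.0), 90.0))]
grey [(444.0, 257.8, 417.5, ((443.0689697265625, 252.6724090576172), (45.86674499511719, 15.969799041748047), 68.19859313964844)), (517.0, 217.5, 23.0, ((517.0, 217.00001525878906), (11.31370735168457, 5.656853675842285), 45.0))]
hub [(449.7, 268.0, 186.5, ((449.51885986328125, 268.0660095214844), (14.422857284545898, 15.796462059020996), 74.05460357666016)), (518.5, 217.5, 9.0, ((518.5, 217.5), (3.0, 3.0), 90.0))]
side red [(395.1, 392.1, 248.5, ((395.0451354980469, 392.5041198730469), (13.39928913116455, 23.267684936523438), 5.194429397583008))]
grey [(368.5, 416.2, 898.5, ((372.977294921875, 410.09326171875), (28.577129364013672, 56.59188461303711), 54.32359313964844))]
hub [(361.5, 425.6, 329.0, ((361.5, 425.5), (21.0, 23.0), 90.0)), (396.9, 408.9, 22.5, ((397.0, 409.0), (4.0, 6.0), 90.0))]
top blue [(284.9, 251.4, 757.0, ((287.34429931640625, 250.29530334472656), (22.293651580810547, 43.29150390625), 76.37300109863281))]
brass [(311.9, 241.7, 38.5, ((311.5, 241.5), (7.0, 7.0), 90.0))]
grey [(314.5, 254.5, 11781.0)]
side blue [(312.0, 240.9, 764.0, ((313.6253356933594, 238.25363159179688), (77.56359100341797, 22.78844451904297), 39.957550048828125))]
brass [(310.5, 220.0, 97.0, ((310.79998779296875, 220.09999084472656), (14.566399574279785, 8.626703262329102), 81.8698959350586)), (273.4, 224.2, 60.0, ((275.0, 220.0), (18.0, 20.0), 90.0)), (302.6, 273.5, 24.0, ((303.0810546875, 274.5135192871094), (11.392269134521484, 3.9524195194244385), 54.462318420410156))]
grey [(309.5, 244.5, 10591.0)]
```

View pics/c1.png

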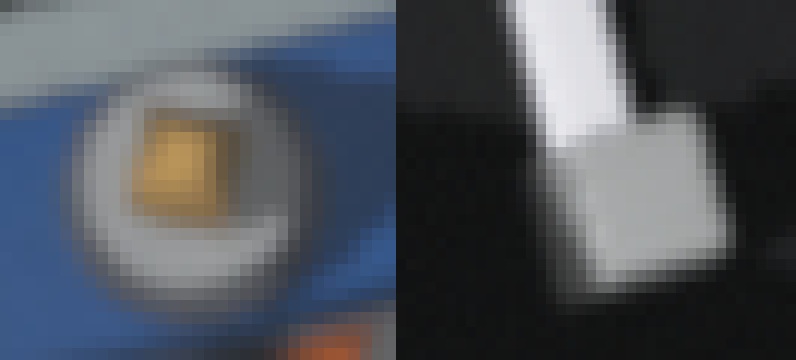

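View pics/c2.png

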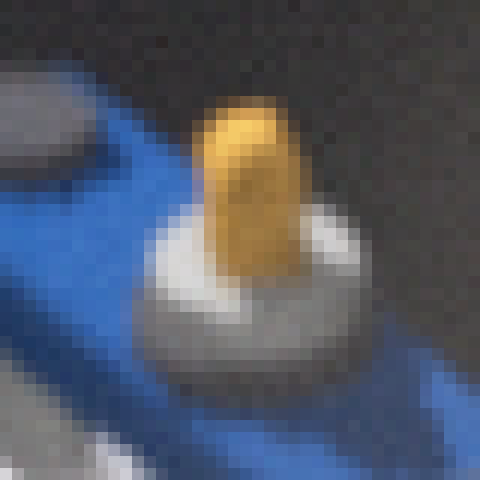

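Run:
```python
from h import *
print("hub top",onz("top",(449.7,267.3),44))
# hub top side-view: crop corners TL(395..)
im=cv2.imread("pics/side0.png");a=im[400:440,342:382];cv2.imwrite("pics/c3.png",cv2.resize(a,(480,480),interpolation=cv2.INTER_NEAREST))
print("knob top-view",onz("top",(440.0,233.1),48),"side",onz("side",(395.1,392.1),32))
p=[(16.4,12.9),(29.9,9.3),(33.9,22.2),(20.9,25.8)]
P=[onz("top",(425+a-.5,250+b-.5),44) for a,b in p];print(P)
for i in range(4):
    d=P[(i+1)%4]-P[i];print(np.linalg.norm(d),np.degrees(np.arctan2(d[1],d[0])))
print("collar",onz("top",(312.2,242.0),222),"brass tip",onz("top",(311.2,241.3),246),"brass mid", onz("top",(311.9,241.7),236))
print("side brass mid",onz("side",(310.5,220.0),236))
q=[(146,113),(240,120),(225,222),(131,213)]
Q=[onz("top",(297+a/12-.5,228+b/12-.5),240) for a,b in q]
for i in range(4):
    d=Q[(i+1)%4]-Q[i];print(np.linalg.norm(d),np.degrees(np.arctan2(d[1],d[0])))
print(Q)
```

```text
hub top [ 470.5 -263.5   44. ]
knob top-view [ 544.  -246.5   48. ] side [ 546.4 -246.8   32. ]
[array([ 481.4, -245.5,   44. ]), array([ 488.4, -274.6,   44. ]), array([ 460.7, -281.3,   44. ]), array([ 453.7, -253.4,   44. ])]
29.93008519867595 -76.4744833407234
28.498771903364524 -166.40260923973355
28.76473535424931 104.0845535572479
28.804513535208322 15.918073165982513
collar [502.8  19.2 222. ] brass tip [500.1  19.7 246. ] brass mid [501.  19. 236.]
side brass mid [501.3  15.5 236. ]
13.67186892857008 -95.87739260664304
15.092050887801863 170.84974322198514
13.693794214898954 83.29016319224297
14.89462990476768 -9.272601777200302
[array([509. ,  24.3, 240. ]), array([507.6,  10.7, 240. ]), array([492.7,  13.1, 240. ]), array([494.3,  26.7, 240. ])]
```

View pics/c3.png

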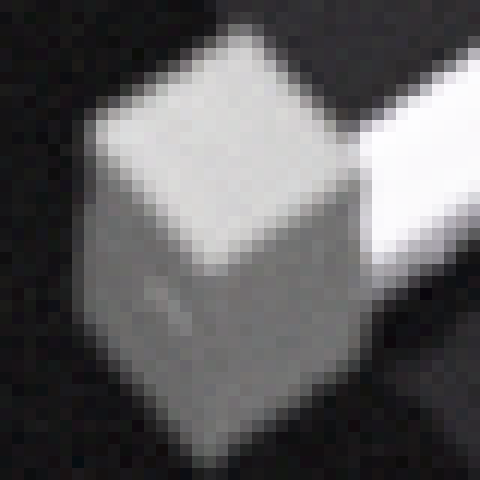

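Run:
```python
from h import *
print("hub side",onz("side",(360.2,411.6),44))
for z in (222,): print("collar side",onz("side",(290+252/12-.5,205+235/12-.5),z))
print("knob top via side red top", proj("side",[[544,-246.5,52]]))
# triangulate brass mid
c1,d1=ray("top",(311.9,241.7));c2,d2=ray("side",(310.5,220.0))
A=np.array([d1,-d2]).T;s=np.linalg.lstsq(A,c2-c1,rcond=None)[0];print(c1+d1*s[0],c2+d2*s[1])
```

```text
hub side [ 471.  -264.7   44. ]
collar side [503.7  22.6 222. ]
knob top via side red top [[394.7 385. ]]
[501.46757335  19.15926744 233.47382273] [502.59235608  18.85958778 233.64551801]
```

Request:
arm_command:
  steps: [1,0,0,1,0,1,0,0,1,0,1,0,0,1,0,1,0.3,-1,0.6,0.18,1,0.3,-1,0,0.18,1,0.3,-1,0,0.18,1,0.3,-1,0,0.18,1,0.3,-1,0,0.18,1,0.3,-1,0,0,1,0.3,-1,0,0]

```text
time_s: 1.1
tool_pos: [301.6, 284.3, 339.1]
tcp_rot: [[-0.967, -0.256, -0.0], [-0.256, 0.967, -0.0], [0.0, -0.0, -1.0]]
force: [0.2, -0.5, 0.7]
grip_width: 1.0
```

Request:
arm_command:
  steps: [1,0.31,-1,0,-0.03,1,0.31,-1,0,0,1,0.31,-1,0,0,1,0.31,-1,0,0,1,0.31,-1,0,0,1,0.31,-1,0,0,1,0.31,-1,0,0,1,0.31,-1,0,0,1,0.31,-1,0,0,1,0.31,-1,0,0]

```text
time_s: 2.1
tool_pos: [394.7, -15.8, 339.1]
tcp_rot: [[-0.973, -0.232, -0.0], [-0.232, 0.973, 0.0], [0.0, 0.0, -1.0]]
force: [0.8, 1.0, -0.4]
grip_width: 0.997
```

Request:
arm_command:
  steps: [1,0.31,-1,-0.5,0,1,0.31,-1,-0.5,0,1,0.31,-1,-0.5,0,1,0.31,-1,-0.5,0,1,0.31,-1,-0.5,0,1,0.31,-1,-0.5,0,1,0.31,-1,-1,0,1,0.31,-1,-1,0,1,0,-0.3,-1,0,1,0,0,0,0]

```text
time_s: 3.1
tool_pos: [467.3, -263.4, 155.1]
tcp_rot: [[-0.973, -0.231, -0.006], [-0.231, 0.973, 0.005], [0.005, 0.006, -1.0]]
force: [-0.6, 0.7, 0.2]
grip_width: 1.0
```

Request:
arm_command:
  steps: [0.8,0.1,0,-1,0,0.8,0,0,-1,0,0.8,0,0,-1,0,0.8,0,0,-0.8,0,0.8,0,0,-0.5,0,0.8,0,0,-0.4,0,0.8,0,0,-0.2,0,0.8,0,0,0,0]

```text
time_s: 3.9
tool_pos: [472.2, -263.3, 12.5]
tcp_rot: [[-0.973, -0.233, 0.0], [-0.233, 0.973, 0.0], [-0.0, -0.0, -1.0]]
force: [0.7, 0.2, -0.2]
grip_width: 0.798
```

Run:
```python
from h import *
a=camera("top");s=camera("side");print(get_state()["tool_pos"],get_state()["force"])
x=cv2.resize(a[200:300,385:515],None,fx=3,fy=3);y=cv2.resize(s[350:450,310:440],None,fx=3,fy=3)
cv2.imwrite("pics/p1.png",np.hstack([x,y]))
```

```text
[ 472.49142419 -263.64956833   13.15380054] [ 0.03253522 -0.431922   -0.62428535]
```

View pics/p1.png

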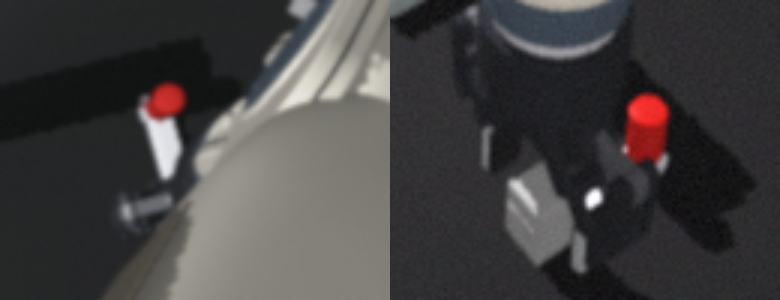

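The fingers straddle the hub at side (360,420), and the knob is clear. I lower slightly and close.

Request:
arm_command:
  steps: [0.8,-0.04,0,-0.1,0,0.2,0,0,0,0,0.1,0,0,0,0,0,0,0,0,0,0,0,0,0,0,0,0,0,0,0,0,0,0,0,0,0,0,0,0,0]

```text
time_s: 4.8
tool_pos: [471.1, -263.8, 9.7]
tcp_rot: [[-0.973, -0.232, 0.001], [-0.232, 0.973, -0.001], [-0.0, -0.001, -1.0]]
force: [-0.5, -0.3, 5.6]
grip_width: 0.32
```

Request:
arm_command:
  steps: [0,0,0,0.3,0,0,0,0,1,0,0,0,0,1,0,0,0,0,1,0,0,0,0,1,0,0,0,0,1,0,0,0,0,1,0,0,0,0,1,0,0,0,0,1,0,0,0,0,1,0]

```text
time_s: 5.8
tool_pos: [470.3, -263.0, 289.5]
tcp_rot: [[-0.973, -0.232, -0.001], [-0.232, 0.973, 0.001], [0.001, 0.001, -1.0]]
force: [1.4, 0.2, -2.4]
grip_width: 0.321
```

Run:
```python
from h import *
a=camera("top");s=camera("side");st=get_state();print(st["tool_pos"],st["force"],st["tcp_rot"][:,1])
x=cv2.resize(a[120:340,340:560],(390,390));y=cv2.resize(s[200:420,280:500],(390,390))
cv2.imwrite("pics/p2.png",np.hstack([x,y]))
```

```text
[ 471.45476571 -263.84201444  292.11348012] [ 0.1744412  -0.51343141 -3.96211123] [-0.23248468  0.97259115 -0.0041622 ]
```

View pics/p2.png

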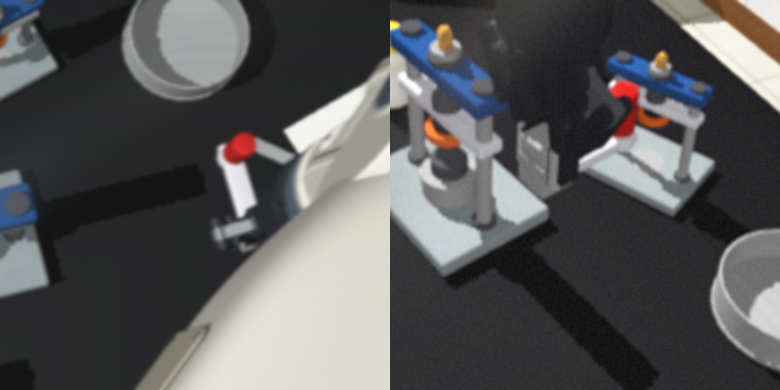

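Request:
arm_command:
  steps: [0,0.1,0.9,0,-0.16,0,0.1,0.9,0,-0.16,0,0.1,0.9,0,-0.16,0,0.1,0.95,0,0,0,0.1,0.95,0,0,0,0.1,0.95,0,0,0,0.1,0.95,0,0,0,0.1,0.95,0,0,0,0.1,0.95,0,0,0,0.1,0.95,0,0]

```text
time_s: 6.9
tool_pos: [500.1, 18.4, 287.1]
tcp_rot: [[-0.99, 0.142, -0.002], [0.142, 0.99, 0.0], [0.002, 0.0, -1.0]]
force: [-0.0, -0.0, -3.1]
grip_width: 0.318
```

Request:
arm_command:
  steps: [0,0,0,0,0,0,0,0,0,0]

```text
time_s: 7.1
tool_pos: [500.3, 17.6, 287.3]
tcp_rot: [[-0.99, 0.14, -0.002], [0.14, 0.99, 0.0], [0.002, -0.0, -1.0]]
force: [0.3, 0.1, -3.8]
grip_width: 0.324
```

Run:
```python
from h import *
a=camera("top");s=camera("side");st=get_state();print(st["tool_pos"],st["force"],st["ft_torque"],st["tcp_rot"][:,1])
x=cv2.resize(a[190:290,270:370],(390,390));y=cv2.resize(s[160:290,250:380],(390,390))
cv2.imwrite("pics/p3.png",np.hstack([x,y]))
```

```text
[500.50570023  16.60957412 287.63444981] [ 0.20368489 -0.25380216 -3.49795327] [-0.02601914  0.04993357  0.04272094] [ 1.42265199e-01  9.89828544e-01 -2.58960418e-04]
```

View pics/p3.png

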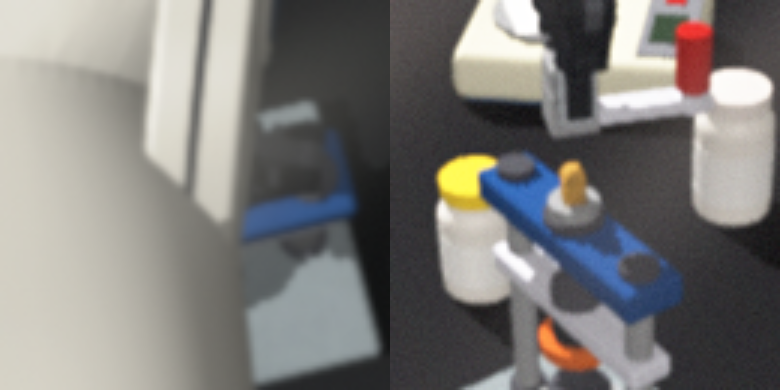

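Request:
arm_command:
  steps: [0,0.05,0.06,-0.4,0,0,0,0,-0.4,0,0,0,0,0,0,0,0,0,0,0]

```text
time_s: 7.6
tool_pos: [502.0, 18.6, 263.7]
tcp_rot: [[-0.99, 0.143, -0.001], [0.143, 0.99, 0.0], [0.001, -0.0, -1.0]]
force: [-0.6, -0.4, -3.5]
grip_width: 0.32
```

Run:
```python
from h import *
s=camera("side");st=get_state();print(st["tool_pos"],st["force"],st["ft_torque"])
hs=cv2.cvtColor(s,cv2.COLOR_BGR2HSV);H,S,V=[hs[...,i].astype(int) for i in range(3)]
M=np.zeros(s.shape[:2],bool);M[150:260,300:420]=1
b=blobs(M&(S>140)&(V>90)&((H<8)|(H>172)));print(b[:1]); tz=st["tool_pos"][2]-9.7
u=b[0][:2];k=onz("side",u,tz+32);print("knob",k,"hub est",k[:2]-75*np.array([np.cos(np.radians(-8)),np.sin(np.radians(-8))]))
cv2.imwrite("pics/p4.png",cv2.resize(s[180:260,270:370],(800,600)[:2],interpolation=cv2.INTER_CUBIC) if 0 else cv2.resize(s[180:255,270:370],(800,600),interpolation=cv2.INTER_CUBIC))
```

```text
[502.28569228  18.59753462 264.1843858 ] [ 0.64340381 -0.27199017 -1.67174547] [-0.02481931  0.05666254  0.03191341]
[(350.8, 189.5, 196.0, ((351.5, 190.0), (22.0, 11.0), 90.0))]
knob [577.3   7.  286.5] hub est [503.02989484  17.43798257]
```

View pics/p4.png

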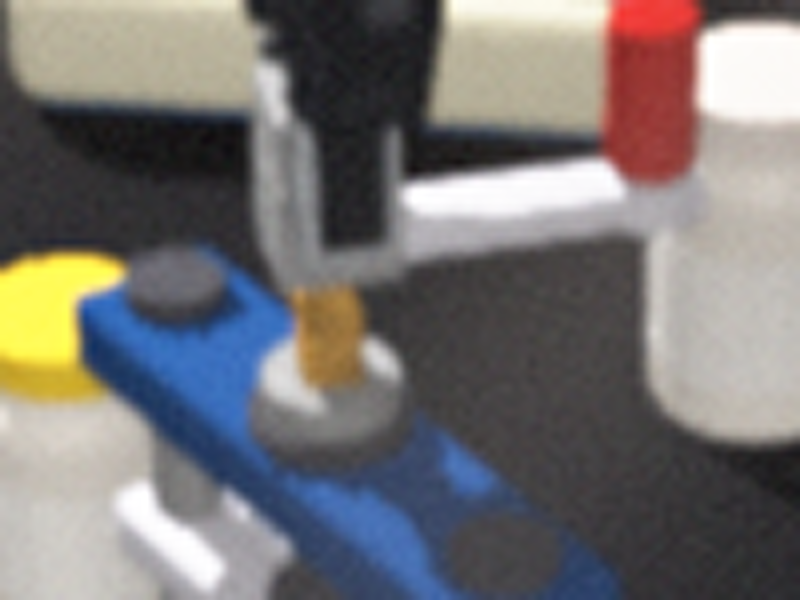

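Alignment looks good: the hub is straight above the brass at side (312,222). I descend gently and feel.

Request:
arm_command:
  steps: [0,0,0,-0.15,0,0,0,0,-0.15,0,0,0,0,0,0]

```text
time_s: 7.95
tool_pos: [502.1, 18.9, 254.6]
tcp_rot: [[-0.99, 0.142, -0.001], [0.142, 0.99, 0.0], [0.001, -0.0, -1.0]]
force: [1.0, -0.8, -2.8]
grip_width: 0.322
```

Request:
arm_command:
  steps: [0,0,0,-0.1,0,0,0,0,0,0]

```text
time_s: 8.15
tool_pos: [502.2, 18.9, 252.0]
tcp_rot: [[-0.99, 0.142, -0.0], [0.142, 0.99, 0.0], [0.0, -0.0, -1.0]]
force: [-0.0, 0.2, -3.5]
grip_width: 0.321
```

Request:
arm_command:
  steps: [0,0,0,-0.1,0,0,0,0,0,0]

```text
time_s: 8.35
tool_pos: [502.4, 18.8, 249.3]
tcp_rot: [[-0.99, 0.142, 0.0], [0.142, 0.99, -0.0], [-0.0, -0.0, -1.0]]
force: [0.1, 0.5, -1.5]
grip_width: 0.321
```

Request:
arm_command:
  steps: [0,0,0,-0.1,0,0,0,0,0,0]

```text
time_s: 8.55
tool_pos: [501.8, 18.9, 246.1]
tcp_rot: [[-0.99, 0.142, -0.001], [0.142, 0.99, 0.0], [0.001, 0.0, -1.0]]
force: [-2.9, 0.5, -1.7]
grip_width: 0.323
```

Request:
arm_command:
  steps: [0,0,0,-0.1,0,0,0,0,0,0]

```text
time_s: 8.75
tool_pos: [501.7, 18.9, 242.6]
tcp_rot: [[-0.99, 0.142, -0.002], [0.142, 0.99, 0.0], [0.002, -0.0, -1.0]]
force: [-3.9, 0.3, -3.6]
grip_width: 0.322
```

Request:
arm_command:
  steps: [0,0,0,-0.1,0,0,0,0,0,0]

```text
time_s: 8.95
tool_pos: [501.7, 18.9, 239.7]
tcp_rot: [[-0.99, 0.142, -0.002], [0.142, 0.99, 0.0], [0.002, -0.0, -1.0]]
force: [-5.9, 0.0, -3.2]
grip_width: 0.319
```

Request:
arm_command:
  steps: [0,-0.03,0,-0.1,0,0,0,0,0,0]

```text
time_s: 9.15
tool_pos: [501.5, 18.8, 236.8]
tcp_rot: [[-0.99, 0.142, -0.0], [0.142, 0.99, 0.0], [0.0, 0.0, -1.0]]
force: [-1.4, -0.4, -4.4]
grip_width: 0.319
```

Request:
arm_command:
  steps: [0,0,0,-0.1,0,0,0,0,0,0]

```text
time_s: 9.35
tool_pos: [501.5, 18.8, 233.9]
tcp_rot: [[-0.99, 0.142, -0.0], [0.142, 0.99, 0.0], [0.0, -0.0, -1.0]]
force: [-2.2, 0.6, -5.2]
grip_width: 0.321
```

Request:
arm_command:
  steps: [0,0,0,-0.08,0,0,0,0,0,0]

```text
time_s: 9.55
tool_pos: [501.5, 18.8, 231.7]
tcp_rot: [[-0.99, 0.142, 0.0], [0.142, 0.99, 0.0], [-0.0, 0.0, -1.0]]
force: [-1.4, 1.0, -4.2]
grip_width: 0.317
```

Request:
arm_command:
  steps: [0,0,0,-0.05,0,0,0,0,0,0]

```text
time_s: 9.75
tool_pos: [501.5, 18.8, 231.6]
tcp_rot: [[-0.99, 0.142, 0.002], [0.142, 0.99, -0.0], [-0.002, -0.0, -1.0]]
force: [-5.4, 0.1, 9.1]
grip_width: 0.32
```

Request:
arm_command:
  steps: [0,0,0,-0.05,0,0,0,0,0,0]

```text
time_s: 9.95
tool_pos: [501.6, 18.8, 231.6]
tcp_rot: [[-0.99, 0.142, 0.004], [0.142, 0.99, -0.001], [-0.004, -0.0, -1.0]]
force: [-9.1, 1.1, 20.7]
grip_width: 0.318
```

Seated: the TCP is at 231.6, which puts the underside at 222, and the push force is rising. I release and look.

Request:
arm_command:
  steps: [0,0,0,0.08,0,0.5,0,0,0,0,0.8,0,0,0,0,0.8,0,0,0,0,0.8,0,0,0,0,0.8,0,0,0.6,0,0.8,0,0,1,0,0.8,0,0,1,0,0.8,0,0,0.2,0,0.8,0,0,0,0]

```text
time_s: 10.95
tool_pos: [501.9, 18.8, 315.9]
tcp_rot: [[-0.99, 0.142, 0.002], [0.142, 0.99, -0.0], [-0.002, 0.0, -1.0]]
force: [0.3, -0.3, 0.0]
grip_width: 0.801
```

Run:
```python
from h import *
s=camera("side");t=camera("top");st=get_state();print(st["tool_pos"],st["force"],st["ft_torque"],st["joint_positions"])
hs=cv2.cvtColor(s,cv2.COLOR_BGR2HSV);H,S,V=[hs[...,i].astype(int) for i in range(3)]
M=np.zeros(s.shape[:2],bool);M[150:260,300:420]=1
b=blobs(M&(S>140)&(V>90)&((H<8)|(H>172)));print(b[:1])
k=onz("side",b[0][:2],222+32);print("knob",k, np.degrees(np.arctan2(k[1]-18.8,k[0]-501.5)))
x=cv2.resize(t[190:290,270:370],(390,390));y=cv2.resize(s[180:310,260:390],(390,390))
cv2.imwrite("pics/p5.png",np.hstack([x,y]))
```

```text
[501.2416239   18.83084941 314.18799921] [-0.67083657  0.8708761   0.34178284] [0.05781899 0.0052622  0.01353836] [-7.44122535e+00  9.42930863e+00  6.12404313e+00  8.67722872e+01
 -2.40960590e-03  7.26151798e-01]
[(349.7, 204.8, 172.0, ((350.0, 205.5), (21.0, 10.0), 90.0))]
knob [576.4   8.  254. ] -8.205054742084938
```

View pics/p5.png

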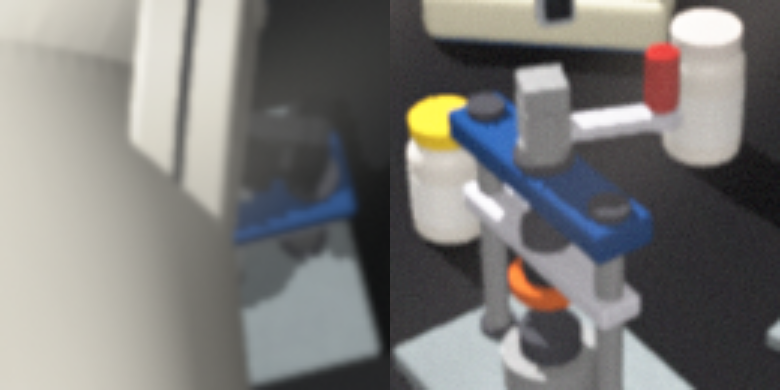

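The crank is seated on the collar and upright, with the knob at angle about -8°. The pad, side (540,285) in the crop, is still well above the plunger. Next I grip the knob.

Request:
arm_command:
  steps: [0.6,0.85,-0.12,0,0,0.6,0.85,-0.12,0,0,0.6,0.77,-0.12,0,0,0.6,0,0,0,0,0.6,0,0,0,0]

```text
time_s: 11.55
tool_pos: [575.2, 8.0, 313.6]
tcp_rot: [[-0.99, 0.142, -0.003], [0.142, 0.99, 0.0], [0.003, 0.0, -1.0]]
force: [-0.0, -0.8, -0.9]
grip_width: 0.597
```

Request:
arm_command:
  steps: [0.6,0,0,-0.8,0,0.6,0,0,-0.8,0,0.6,0,0,-0.6,0,0.6,0,0,-0.3,0,0.6,0,0,0,0]

```text
time_s: 12.05
tool_pos: [574.4, 8.2, 239.5]
tcp_rot: [[-0.99, 0.142, -0.002], [0.142, 0.99, 0.0], [0.002, -0.0, -1.0]]
force: [-0.4, -0.0, 0.7]
grip_width: 0.599
```

Run:
```python
from h import *
s=camera("side");st=get_state();print(st["tool_pos"],st["force"],st["ft_torque"])
cv2.imwrite("pics/p6.png",cv2.resize(s[150:250,290:410],(720,600)))
```

```text
[574.9674878    8.15014992 240.55642751] [ 0.19495413 -0.10546838  0.49519253] [-0.03304756 -0.07771043  0.03597676]
```

View pics/p6.png

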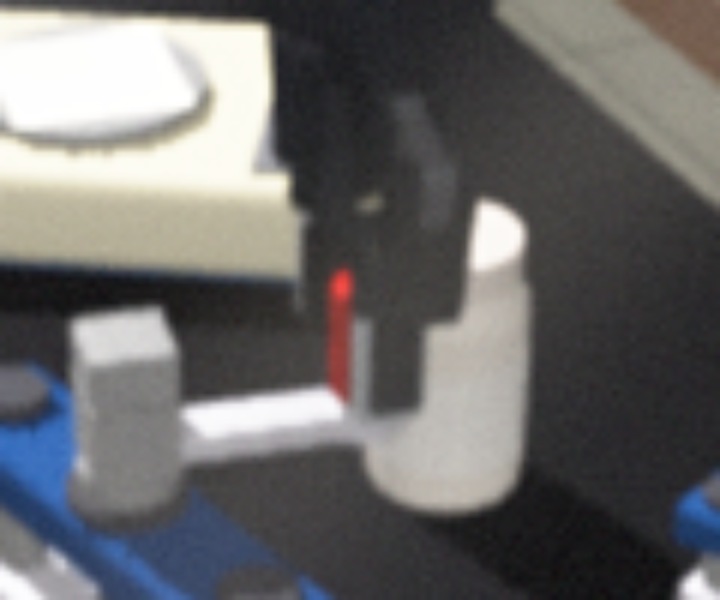

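```bash
cat > pad.py <<'E'
from h import *
C=np.array([501.5,18.8])
def padz(im,C=C):
    hs=cv2.cvtColor(im,cv2.COLOR_BGR2HSV);H,S,V=[hs[...,i].astype(int) for i in range(3)]
    M=np.zeros(im.shape[:2],bool);M[255:320,285:340]=1
    m=M&(H<16)&(S>150)&(V>60)
    m=m.astype(np.uint8);n,l,st,ce=cv2.connectedComponentsWithStats(m);i=1+np.argmax(st[1:,4]);print(st[i],ce[i])
    ys,xs=np.nonzero(l==i);cols=[(x,ys[xs==x].max()+.5) for x in np.unique(xs)]
    c,_=ray("side",(0,0));d=(c[:2]-C)/np.linalg.norm(c[:2]-C)
    F=C+26*d
    u0=proj("side",[[F[0],F[1],100]])[0][0]
    v=np.mean([b for a,b in cols if abs(a-u0)<=2.5])
    # find z with matching v
    zs=np.linspace(50,160,1101);pv=np.array([proj("side",[[F[0],F[1],z]])[0][1] for z in zs[::10]])
    return u0,v,zs[::10][np.argmin(abs(pv-v))],cols
if __name__=="__main__":
    import sys
    im=cv2.imread(sys.argv[1]) if len(sys.argv)>1 else camera("side")
    u,v,z,c=padz(im);print(u,v,z,[(int(a),float(b)) for a,b in c][::4])
    # plunger top centre projection
    print(proj("side",[[501.5,18.8,70]]))
    cv2.imwrite("pics/pad.png",cv2.resize(im[250:330,270:360],(720,640)[:2]) if 0 else cv2.resize(im[255:330,270:360],(720,600)))
E
python3 pad.py pics/side0.png
python3 - <<'E'
import numpy as np
th0=-8.2
for k in range(0,360,10):
    a=np.radians(th0-k);b=np.radians(th0-k-10)
    print(k,"%.2f %.2f"%tuple(75/30*np.array([np.cos(b)-np.cos(a),np.sin(b)-np.sin(a)])),end=" | ")
E
```

```text
[299 266  20  18 144] [307.39583333 276.43055556]
312.2 282.7 105.0 [(299, 270.5), (303, 278.5), (307, 281.5), (311, 282.5), (315, 282.5)]
[[312.3 287.4]]
0 -0.10 -0.42 | 10 -0.17 -0.40 | 20 -0.24 -0.36 | 30 -0.30 -0.32 | 40 -0.35 -0.26 | 50 -0.39 -0.20 | 60 -0.42 -0.13 | 70 -0.43 -0.05 | 80 -0.44 0.02 | 90 -0.42 0.10 | 100 -0.40 0.17 | 110 -0.36 0.24 | 120 -0.32 0.30 | 130 -0.26 0.35 | 140 -0.20 0.39 | 150 -0.13 0.42 | 160 -0.05 0.43 | 170 0.02 0.44 | 180 0.10 0.42 | 190 0.17 0.40 | 200 0.24 0.36 | 210 0.30 0.32 | 220 0.35 0.26 | 230 0.39 0.20 | 240 0.42 0.13 | 250 0.43 0.05 | 260 0.44 -0.02 | 270 0.42 -0.10 | 280 0.40 -0.17 | 290 0.36 -0.24 | 300 0.32 -0.30 | 310 0.26 -0.35 | 320 0.20 -0.39 | 330 0.13 -0.42 | 340 0.05 -0.43 | 350 -0.02 -0.44 |
```

View pics/pad.png

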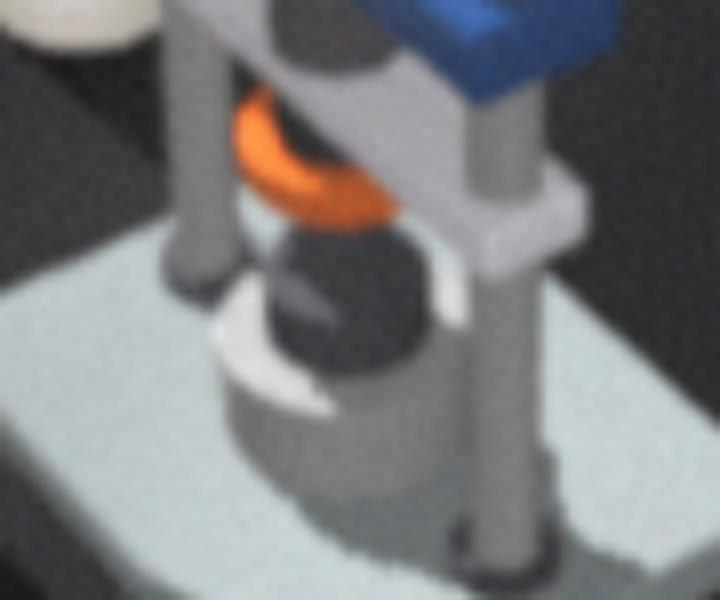

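Request:
arm_command:
  steps: [0.3,0,0,0,0,0.1,0,0,0,0,0,0,0,0,0,0,0,0,0,0,0,0,0,0,0]

```text
time_s: 12.6
tool_pos: [576.0, 7.9, 240.9]
tcp_rot: [[-0.99, 0.142, 0.001], [0.142, 0.99, -0.0], [-0.001, -0.0, -1.0]]
force: [0.7, -0.2, 4.6]
grip_width: 0.238
```

The pad underside is at about z = 105 and the plunger top at 70, so contact is expected after roughly 1.75 turns (about 630°). I start winding and watch the forces.

Request:
arm_command:
  steps: [0,-0.1,-0.42,0,0,0,-0.17,-0.4,0,0,0,-0.24,-0.36,0,0,0,-0.3,-0.32,0,0]

```text
time_s: 13.0
tool_pos: [551.8, -37.1, 240.7]
tcp_rot: [[-0.99, 0.142, 0.003], [0.142, 0.99, 0.002], [-0.002, 0.003, -1.0]]
force: [4.5, 7.4, 5.3]
grip_width: 0.239
```

Request:
arm_command:
  steps: [0,-0.35,-0.26,0,0,0,-0.39,-0.2,0,0,0,-0.42,-0.13,0,0,0,-0.43,-0.05,0,0,0,-0.44,0.02,0,0]

```text
time_s: 13.5
tool_pos: [491.3, -56.0, 241.1]
tcp_rot: [[-0.99, 0.142, 0.004], [0.142, 0.99, 0.001], [-0.004, 0.002, -1.0]]
force: [8.7, 5.3, 5.7]
grip_width: 0.238
```

```bash
cat > ang.py <<'E'
from h import *
C=np.array([501.5,18.8])
st=get_state();p=st["tool_pos"][:2]-C;a=np.degrees(np.arctan2(p[1],p[0]));r=np.linalg.norm(p);u=p/r;t=np.array([u[1],-u[0]])
f=st["force"][:2];print("t %.2f ang %.1f r %.1f Ftan(resist) %.1f Frad %.1f Fz %.1f"%(st["time_s"],a,r,-f@t,f@u,st["force"][2]),"grip",round(float(st["grip_width"]),3))
E
python3 ang.py
```

```text
t 13.50 ang -97.8 r 75.5 Ftan(resist) 7.9 Frad -6.5 Fz 5.7 grip 0.238
```

Winding works: about 8 N tangential, as expected for running free. I continue.

Request:
arm_command:
  steps: [0,-0.42,0.1,0,0,0,-0.4,0.17,0,0,0,-0.36,0.24,0,0,0,-0.32,0.3,0,0,0,-0.26,0.35,0,0,0,-0.2,0.39,0,0,0,-0.13,0.42,0,0,0,-0.05,0.43,0,0,0,0.02,0.44,0,0]

```text
time_s: 14.4
tool_pos: [426.3, 28.1, 241.0]
tcp_rot: [[-0.99, 0.144, 0.001], [0.144, 0.99, -0.004], [-0.001, -0.003, -1.0]]
force: [1.0, -6.8, 6.6]
grip_width: 0.241
```

```bash
python3 ang.py
```

```text
t 14.40 ang 173.0 r 75.7 Ftan(resist) 6.6 Frad -1.8 Fz 6.6 grip 0.241
```

Request:
arm_command:
  steps: [0,0.1,0.42,0,0,0,0.17,0.4,0,0,0,0.24,0.36,0,0,0,0.3,0.32,0,0,0,0.35,0.26,0,0,0,0.39,0.2,0,0,0,0.42,0.13,0,0,0,0.43,0.05,0,0,0,0.44,-0.02,0,0]

```text
time_s: 15.3
tool_pos: [510.8, 93.3, 240.8]
tcp_rot: [[-0.99, 0.141, -0.002], [0.141, 0.99, 0.001], [0.002, 0.0, -1.0]]
force: [-7.7, 1.6, 10.7]
grip_width: 0.243
```

```bash
python3 ang.py
```

```text
t 15.30 ang 82.9 r 75.0 Ftan(resist) 7.9 Frad 0.7 Fz 10.7 grip 0.243
```

Request:
arm_command:
  steps: [0,0.42,-0.1,0.01,0,0,0.4,-0.17,0.01,0,0,0.36,-0.24,0,0,0,0.32,-0.3,0,0,0,0.26,-0.35,0,0,0,0.2,-0.39,0,0,0,0.13,-0.42,0,0,0,0.05,-0.43,0,0,0,-0.02,-0.44,0,0]

```text
time_s: 16.2
tool_pos: [575.7, 8.2, 240.8]
tcp_rot: [[-0.99, 0.141, 0.0], [0.141, 0.99, 0.003], [-0.0, 0.003, -1.0]]
force: [-1.5, 7.3, 4.1]
grip_width: 0.244
```

```bash
python3 ang.py; python3 pad.py
```

```text
t 16.20 ang -8.2 r 74.9 Ftan(resist) 7.0 Frad -2.5 Fz 4.1 grip 0.244
[300 274  20  17 150] [307.86       283.97333333]
312.2 290.5 85.0 [(300, 278.5), (304, 287.5), (308, 289.5), (312, 290.5), (316, 289.5)]
[[312.3 287.4]]
```

View pics/pad.png

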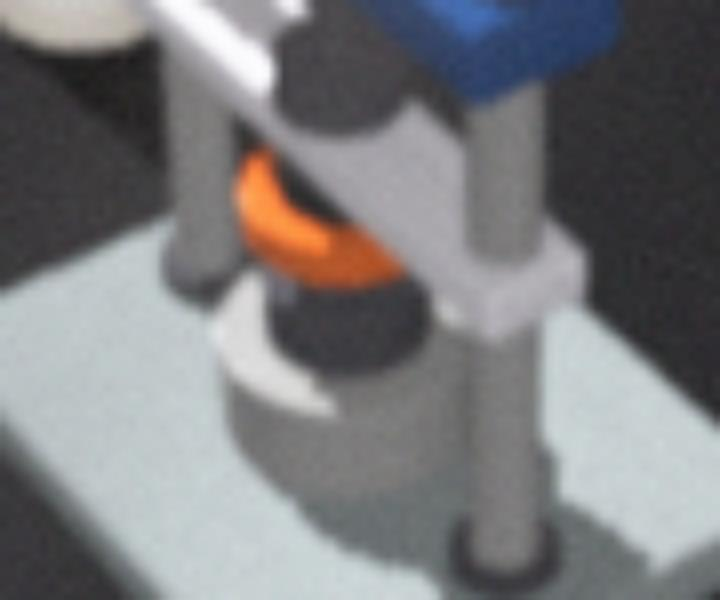

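Request:
arm_command:
  steps: [0,-0.1,-0.42,0,0,0,-0.17,-0.4,0,0,0,-0.24,-0.36,0,0,0,-0.3,-0.32,0,0,0,-0.35,-0.26,0,0,0,-0.39,-0.2,0,0,0,-0.42,-0.13,0,0,0,-0.43,-0.05,0,0,0,-0.44,0.02,0,0]

```text
time_s: 17.15
tool_pos: [491.2, -56.0, 241.4]
tcp_rot: [[-0.99, 0.142, 0.004], [0.142, 0.99, 0.001], [-0.004, 0.001, -1.0]]
force: [8.7, 4.6, 3.1]
grip_width: 0.244
```

```bash
python3 ang.py; python3 pad.py
```

```text
t 17.15 ang -97.9 r 75.5 Ftan(resist) 8.0 Frad -5.7 Fz 3.1 grip 0.244
[301 276  19  17 151] [308.08609272 286.05298013]
312.2 292.5 79.0 [(301, 286.5), (305, 290.5), (309, 291.5), (313, 292.5), (317, 291.5)]
[[312.3 287.4]]
```

Request:
arm_command:
  steps: [0,-0.42,0.1,0,0,0,-0.4,0.17,0,0,0,-0.36,0.24,0,0,0,-0.32,0.3,0,0]

```text
time_s: 17.6
tool_pos: [446.1, -32.7, 241.5]
tcp_rot: [[-0.99, 0.143, 0.003], [0.143, 0.99, -0.003], [-0.003, -0.002, -1.0]]
force: [7.4, -4.9, 4.1]
grip_width: 0.237
```

```bash
python3 ang.py
```

```text
t 17.60 ang -137.1 r 75.6 Ftan(resist) 8.7 Frad -2.1 Fz 4.1 grip 0.237
```

Request:
arm_command:
  steps: [0,-0.26,0.35,0,0,0,-0.2,0.39,0,0]

```text
time_s: 17.8
tool_pos: [431.8, -10.6, 241.4]
tcp_rot: [[-0.99, 0.144, 0.002], [0.144, 0.99, -0.004], [-0.002, -0.003, -1.0]]
force: [4.6, -6.5, 2.9]
grip_width: 0.242
```

```bash
python3 ang.py; python3 pad.py
```

```text
t 17.80 ang -157.1 r 75.7 Ftan(resist) 7.7 Frad -1.7 Fz 2.9 grip 0.242
[300 277  19  17 147] [307.93877551 287.37414966]
312.2 293.5 77.0 [(300, 284.5), (304, 291.5), (308, 292.5), (312, 293.5), (316, 293.5)]
[[312.3 287.4]]
```

View pics/pad.png

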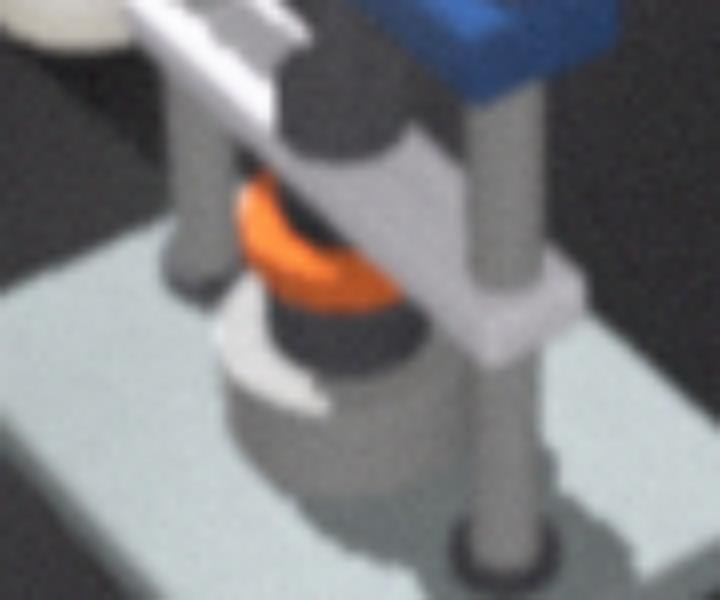

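Request:
arm_command:
  steps: [0,-0.13,0.42,0,0,0,-0.05,0.43,0,0]

```text
time_s: 18.05
tool_pos: [425.9, 14.9, 241.2]
tcp_rot: [[-0.99, 0.144, -0.0], [0.144, 0.99, -0.004], [-0.001, -0.004, -1.0]]
force: [1.1, -7.8, 5.0]
grip_width: 0.243
```

Request:
arm_command:
  steps: [0,0.02,0.44,0,0]

```text
time_s: 18.15
tool_pos: [426.4, 28.3, 241.2]
tcp_rot: [[-0.99, 0.143, -0.0], [0.143, 0.99, -0.004], [-0.0, -0.004, -1.0]]
force: [1.8, -7.4, 5.1]
grip_width: 0.243
```

Request:
arm_command:
  steps: [0,0.1,0.42,0,0]

```text
time_s: 18.25
tool_pos: [429.2, 41.0, 241.1]
tcp_rot: [[-0.99, 0.143, -0.001], [0.143, 0.99, -0.004], [0.0, -0.004, -1.0]]
force: [-1.3, -8.4, 6.1]
grip_width: 0.239
```

Request:
arm_command:
  steps: [0,0.17,0.4,0,0]

```text
time_s: 18.35
tool_pos: [434.1, 53.1, 241.1]
tcp_rot: [[-0.99, 0.143, -0.001], [0.143, 0.99, -0.003], [0.001, -0.004, -1.0]]
force: [-2.3, -8.0, 6.7]
grip_width: 0.241
```

Request:
arm_command:
  steps: [0,0.24,0.36,0,0]

```text
time_s: 18.45
tool_pos: [441.1, 64.1, 241.0]
tcp_rot: [[-0.99, 0.143, -0.002], [0.143, 0.99, -0.003], [0.002, -0.003, -1.0]]
force: [-5.0, -5.8, 6.8]
grip_width: 0.239
```

```bash
python3 ang.py
```

```text
t 18.45 ang 143.2 r 75.5 Ftan(resist) 7.7 Frad 0.6 Fz 6.8 grip 0.239
```

Request:
arm_command:
  steps: [0,0.3,0.32,0,0]

```text
time_s: 18.55
tool_pos: [449.9, 73.9, 241.0]
tcp_rot: [[-0.99, 0.142, -0.002], [0.142, 0.99, -0.003], [0.002, -0.003, -1.0]]
force: [-5.5, -5.6, 8.2]
grip_width: 0.239
```

Request:
arm_command:
  steps: [0,0.35,0.26,0,0]

```text
time_s: 18.65
tool_pos: [460.3, 81.9, 241.0]
tcp_rot: [[-0.99, 0.142, -0.003], [0.142, 0.99, -0.002], [0.003, -0.002, -1.0]]
force: [-6.0, -4.3, 8.0]
grip_width: 0.237
```

```bash
python3 ang.py
```

```text
t 18.65 ang 123.2 r 75.3 Ftan(resist) 7.3 Frad -0.4 Fz 8.0 grip 0.237
```

Request:
arm_command:
  steps: [0,0.39,0.2,0,0]

```text
time_s: 18.75
tool_pos: [472.0, 88.0, 241.0]
tcp_rot: [[-0.99, 0.142, -0.003], [0.142, 0.99, -0.002], [0.003, -0.002, -1.0]]
force: [-6.4, -3.4, 8.2]
grip_width: 0.236
```

```bash
python3 ang.py
```

```text
t 18.75 ang 113.1 r 75.2 Ftan(resist) 7.3 Frad -0.6 Fz 8.2 grip 0.236
```

Request:
arm_command:
  steps: [0,0.42,0.13,0,0]

```text
time_s: 18.85
tool_pos: [484.6, 92.0, 240.9]
tcp_rot: [[-0.99, 0.142, -0.003], [0.142, 0.99, -0.001], [0.003, -0.002, -1.0]]
force: [-7.3, -3.1, 9.2]
grip_width: 0.244
```

```bash
python3 ang.py
```

```text
t 18.85 ang 103.0 r 75.2 Ftan(resist) 7.8 Frad -1.3 Fz 9.2 grip 0.244
```

Request:
arm_command:
  steps: [0,0.43,0.05,0,0]

```text
time_s: 18.95
tool_pos: [497.6, 93.7, 240.9]
tcp_rot: [[-0.99, 0.142, -0.003], [0.142, 0.99, -0.001], [0.003, -0.001, -1.0]]
force: [-7.3, -1.1, 8.7]
grip_width: 0.241
```

```bash
python3 ang.py; python3 pad.py
```

```text
t 18.95 ang 93.0 r 75.0 Ftan(resist) 7.4 Frad -0.7 Fz 8.7 grip 0.241
[300 280  20  16 142] [308.16197183 289.6971831 ]
312.2 295.5 71.0 [(300, 285.5), (304, 293.5), (308, 295.5), (312, 295.5), (316, 295.5)]
[[312.3 287.4]]
```

View pics/pad.png

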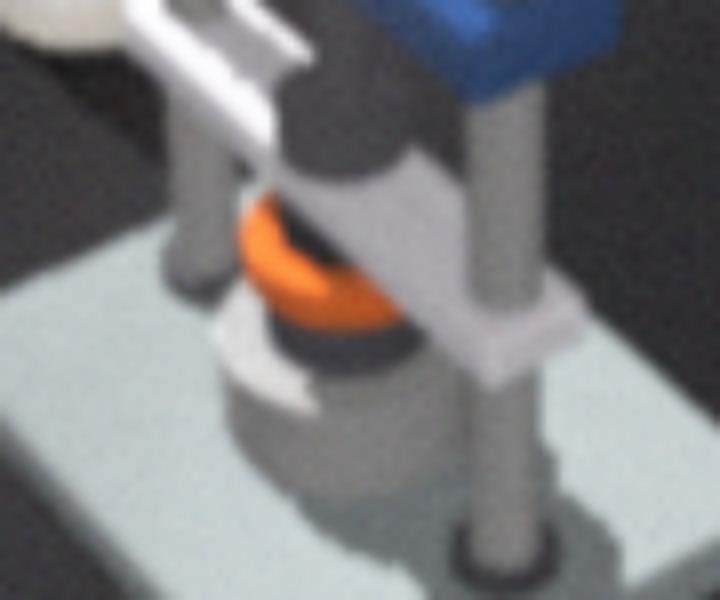

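Request:
arm_command:
  steps: [0,0.44,-0.02,0,0]

```text
time_s: 19.1
tool_pos: [510.2, 93.3, 240.9]
tcp_rot: [[-0.99, 0.141, -0.004], [0.141, 0.99, 0.0], [0.004, -0.0, -1.0]]
force: [-8.4, 0.6, 8.1]
grip_width: 0.241
```

```bash
python3 ang.py
```

```text
t 19.10 ang 83.4 r 75.0 Ftan(resist) 8.4 Frad -0.4 Fz 8.1 grip 0.241
```

Request:
arm_command:
  steps: [0,0.42,-0.1,0,0]

```text
time_s: 19.2
tool_pos: [523.4, 90.5, 240.9]
tcp_rot: [[-0.99, 0.141, -0.003], [0.141, 0.99, 0.001], [0.003, 0.0, -1.0]]
force: [-7.3, 1.3, 7.7]
grip_width: 0.238
```

```bash
python3 ang.py
```

```text
t 19.20 ang 73.0 r 75.0 Ftan(resist) 7.3 Frad -0.9 Fz 7.7 grip 0.238
```

Request:
arm_command:
  steps: [0,0.4,-0.17,0,0]

```text
time_s: 19.3
tool_pos: [535.5, 85.6, 240.8]
tcp_rot: [[-0.99, 0.141, -0.003], [0.141, 0.99, 0.001], [0.003, 0.001, -1.0]]
force: [-7.7, 4.4, 6.7]
grip_width: 0.237
```

```bash
python3 ang.py; python3 pad.py
```

```text
t 19.30 ang 63.0 r 74.9 Ftan(resist) 8.9 Frad 0.5 Fz 6.7 grip 0.237
[300 281  19  16 143] [308.13286713 290.12587413]
312.2 296.5 69.0 [(300, 285.5), (304, 293.5), (308, 295.5), (312, 296.5), (316, 295.5)]
[[312.3 287.4]]
```

Request:
arm_command:
  steps: [0,0.19,-0.11,0,0]

```text
time_s: 19.45
tool_pos: [541.1, 82.3, 240.8]
tcp_rot: [[-0.99, 0.141, -0.003], [0.141, 0.99, 0.002], [0.003, 0.001, -1.0]]
force: [-6.8, 8.0, 8.0]
grip_width: 0.241
```

```bash
python3 ang.py
```

```text
t 19.45 ang 58.1 r 74.9 Ftan(resist) 10.0 Frad 3.2 Fz 8.0 grip 0.241
```

Request:
arm_command:
  steps: [0,0.18,-0.13,0,0]

```text
time_s: 19.55
tool_pos: [546.5, 78.7, 240.8]
tcp_rot: [[-0.99, 0.141, -0.003], [0.141, 0.99, 0.002], [0.003, 0.002, -1.0]]
force: [-6.3, 7.6, 7.3]
grip_width: 0.238
```

```bash
python3 ang.py
```

```text
t 19.55 ang 53.1 r 74.9 Ftan(resist) 9.5 Frad 2.3 Fz 7.3 grip 0.238
```

Request:
arm_command:
  steps: [0,0.17,-0.14,0,0]

```text
time_s: 19.65
tool_pos: [551.5, 74.5, 240.7]
tcp_rot: [[-0.99, 0.141, -0.003], [0.141, 0.99, 0.002], [0.003, 0.002, -1.0]]
force: [-6.7, 8.8, 7.9]
grip_width: 0.237
```

```bash
python3 ang.py
```

```text
t 19.65 ang 48.1 r 74.9 Ftan(resist) 10.8 Frad 2.1 Fz 7.9 grip 0.237
```

Request:
arm_command:
  steps: [0,0.15,-0.16,0,0]

```text
time_s: 19.75
tool_pos: [556.1, 70.0, 240.7]
tcp_rot: [[-0.99, 0.141, -0.003], [0.141, 0.99, 0.003], [0.003, 0.003, -1.0]]
force: [-5.9, 10.2, 6.0]
grip_width: 0.241
```

```bash
python3 ang.py
```

```text
t 19.75 ang 43.1 r 74.8 Ftan(resist) 11.5 Frad 2.6 Fz 6.0 grip 0.241
```

Request:
arm_command:
  steps: [0,0.08,-0.08,0,0]

```text
time_s: 19.85
tool_pos: [558.5, 67.4, 240.6]
tcp_rot: [[-0.99, 0.141, -0.003], [0.141, 0.99, 0.003], [0.003, 0.002, -1.0]]
force: [-5.5, 8.6, 7.4]
grip_width: 0.242
```

```bash
python3 ang.py; python3 pad.py
```

```text
t 19.85 ang 40.4 r 74.9 Ftan(resist) 10.1 Frad 1.4 Fz 7.4 grip 0.242
[300 281  19  16 139] [307.9352518  290.14388489]
312.2 296.5 69.0 [(300, 286.5), (304, 293.5), (308, 295.5), (312, 296.5), (316, 295.5)]
[[312.3 287.4]]
```

Contact found from both cues: the hinge in the force and the stalled pad centroid each put it at about 73°. The crank is now at 40°, so clamping at about 90 N. A small 3° more, then I release and back off.

Request:
arm_command:
  steps: [0,0.07,-0.08,0,0]

```text
time_s: 20.0
tool_pos: [560.3, 65.3, 240.7]
tcp_rot: [[-0.99, 0.141, -0.003], [0.141, 0.99, 0.003], [0.004, 0.002, -1.0]]
force: [-7.0, 9.1, 6.4]
grip_width: 0.239
```

```bash
python3 ang.py
```

```text
t 20.00 ang 38.3 r 74.9 Ftan(resist) 11.5 Frad 0.2 Fz 6.4 grip 0.239
```

Request:
arm_command:
  steps: [0.4,0,0,0,0,0.55,0,0,0,0,0.6,0,0,0,0,0.6,0,0,0,0]

```text
time_s: 20.4
tool_pos: [561.7, 63.8, 240.6]
tcp_rot: [[-0.99, 0.142, -0.001], [0.142, 0.99, -0.0], [0.001, -0.0, -1.0]]
force: [0.9, 0.0, 0.1]
grip_width: 0.602
```

Request:
arm_command:
  steps: [0.6,0,0,0.4,0,0.6,0,0,0.8,0,0.6,0,0,1,0,0.6,0,0,1,0,0.6,0,0,1,0,0.6,0,0,0,0]

```text
time_s: 21.0
tool_pos: [562.3, 64.1, 371.6]
tcp_rot: [[-0.99, 0.142, 0.007], [0.142, 0.99, -0.0], [-0.007, 0.001, -1.0]]
force: [0.2, -0.2, 0.4]
grip_width: 0.599
```

```bash
python3 ang.py
python3 - <<'E'
from h import *
import pad
s=camera("side");t=camera("top")
hs=cv2.cvtColor(s,cv2.COLOR_BGR2HSV);H,S,V=[hs[...,i].astype(int) for i in range(3)]
M=np.zeros(s.shape[:2],bool);M[150:260,270:420]=1
b=blobs(M&(S>140)&(V>90)&((H<8)|(H>172)));print(b[:1])
k=onz("side",b[0][:2],254);print("knob",k,np.degrees(np.arctan2(k[1]-18.8,k[0]-501.5)))
print(pad.padz(s)[1:3])
cv2.imwrite("pics/p7.png",cv2.resize(s[160:340,200:440],(800,600)))
cv2.imwrite("pics/p8.png",s)
E
```

```text
t 21.00 ang 36.7 r 75.8 Ftan(resist) -0.3 Frad 0.0 Fz 0.4 grip 0.599
[(328.3, 192.5, 181.0, ((328.5, 192.5), (21.0, 11.0), 90.0))]
knob [558.1  65.  254. ] 39.223194511952315
[300 281  19  16 138] [307.93478261 290.16666667]
(np.float64(296.5), np.float64(69.0))
```

View pics/p7.png

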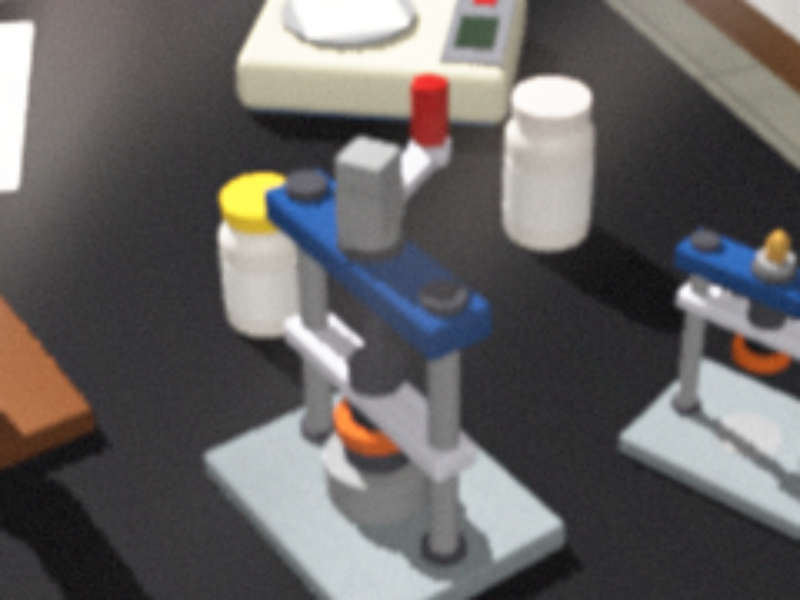

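View pics/p8.png

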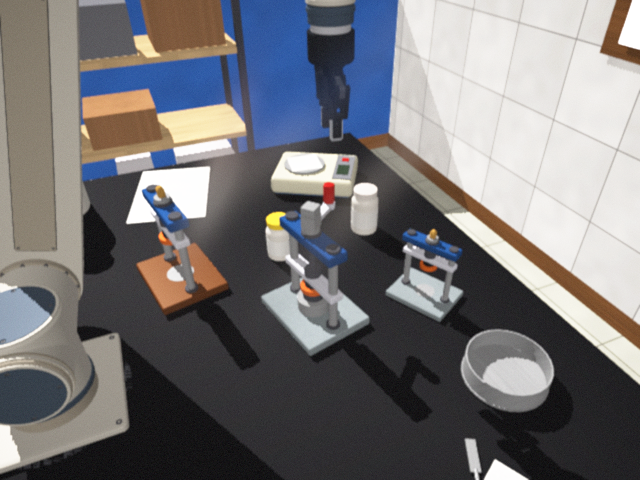

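The crank is still on the collar, hub at side (311,218), with the knob free at about 39° and the pad on the plunger. The jars and sieve stand as before. I hand in.

```bash
python3 -c "
from rig import *
print(finish_job())"
```

```text
the job is handed in; nothing more can be done
None
```

I fitted the crank onto the larger grey press, wound it clockwise about 1.87 turns, let go and backed the arm off. The job was handed in at about 21 s; no verdict is reported, so success is not confirmed.

- **Fit:** The hub slid down to the collar, with the downward force rising only at a TCP height of 231.6 mm, which puts its underside at 222 mm. At that point the pad was about 35 mm above the die.
- **Clamp:** The pull at the knob was about 7.6 N running free and rose to about 11.5 N at the end. The force rise and the camera view of the pad stopping both put contact near 73° of knob angle. The crank was left at 38–39°, which works out to roughly 95 N. This is an estimate, since the clamp force itself is not measured. One of the last readings came in lower (10.1 N against 11.5 N just before and after), so I put the uncertainty at about ±15 N.
- **Final picture:** The crank is upright on the shaft with the gripper clear and reading no force. The pad is on the die, and the jars and sieve look unmoved by eye; I did not measure them, or the die, for movement.

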